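# Put the lidded tins away in the catch-locked parts drawer

## Robot

A 6-joint arm with a two-finger parallel gripper is mounted at the origin on the work surface. World frame = base frame: x ahead of the robot, y to its left, z up, the work surface at z = 0. Lengths are in m, angles in rad, forces in N, time in s.
With the tool pointing down it reaches from about 0.25 to 0.775 m from the base axis. Payload 4 kg.
Tool frame: the origin (TCP) lies on the centre line of the jaws, within the pads' length; the fingertips stand 17 mm ahead of it and the grasp point (between the pads) lies 2 mm behind it; z points along the fingers, y is the line along which they close (so a half turn about z gives the same grasp; the last joint's range is limited). The gripper opens to 94 mm and grips with 3 to 60 N. Pads are 16 mm wide; open, the fingers measure 119 mm over their backs; the gripper's body (75 mm by 177 mm) begins 78 mm behind the grasp point.
Start: joints at [-0.103, 0.087, 1.371, -0, 1.684, -0.103], TCP at [0.55, -0, 0.223] pointing down, gripper open.
Joint ranges: [-3.1, 3.1], [-0.76, 2.03], [0.27, 2.55], [-1.08, 4.22], [0.17, 2.65], [-2.57, 2.57]. Speed limits (rad/s): [2.79, 2.79, 3.14, 3.14, 3.14, 3.14].

## Interface

Orientations are given as [roll, pitch, yaw] about the fixed x, y, z axes, in that order (R = Rz(yaw) Ry(pitch) Rx(roll)).
In Python, from bench import robot gives the robot as it stands.
- The arm moves only by the tool servo_tool, never from a script. Its argument "plan" is a list of rows, each a list of 7 numbers: the shift along the tool's x, y, z normalised to -1 to 1, where 1 is 0.1 m, then the turn, a rotation vector about the tool's x, y, z normalised to -1 to 1, where 1 is pi/2 rad, then the finger opening in mm, from 0 to 94. In form: [[x, y, z, ax, ay, az, gripper], ...]. A call has 1 to 12 rows; each row is the pose to reach, as a shift and turn from the pose commanded when the call began, along the tool's axes at that moment; what a row does not reach only later rows make up. A row lasts 1/12 s, in which the tool goes at most 41.7 mm and 7.16 degrees, less where a joint would pass 70% of its speed; a pose out of reach is approached as far as the arm can. A call with a number of a shift or a turn outside -1 to 1 is refused whole. A call with a gripper value outside its range is refused whole. The fingers move at their own pace and stop on an object; the grip force is fixed at half the most. Time passes only in rows, so rows that repeat a pose let the fingers close. It gives the time, the measured TCP pose, the force, the opening and the grip force at its end, in the units of the state.
- robot.get_obs(): the state, without advancing time (a new reading comes with each control period).
- robot.snapshot(name): name is "scene" or "side" or "wrist"; returns the picture (384x512x3 uint8, red, green, blue); there is no depth.
- robot.camera_params(name): a dict with "camera_matrix" (3x3 intrinsics, pixels), "rvec" (rotation vector, rad) and "tvec" (3), from world to camera coordinates, as OpenCV has them; the wrist camera has in their place "tool_from_camera" (4x4, takes a point from camera to tool coordinates, whose origin is the TCP and whose axes are the flange's). Camera axes: x right, y down, z forward; pixel columns grow to the right and rows downward; lengths in m; the calibration is good to about 2 mm. A picture is of the moment at which its call begins: read the wrist's pose just before it. camera_params takes no time and is no camera call.
- robot.close_job(): hands the job in; it is judged then, once.
Trained networks look in the newest picture that a camera, given by its name, has taken for a name from the list of things; names that differ only in an ending like _2 or _b are one class to them, and where a whole thing is asked for, a point or a joint stands for the part that bears it (a point fixed in the world has none). Each returns a list of dicts, best first, with "conf" (0 to 1); they miss things now and then, are a little off and sometimes report something else, mostly with a low value. They report only what shows in the picture. A call takes as long as a camera call. They do not tell look-alikes from the thing itself.
- robot.find_in(thing, camera): "extent" ([centre column, centre row, width, height] in pixels, round what is visible of it).
The state is a dict: "time": time; "joint_positions": joint angles; "qvel": joint speeds; "joint_torque": joint torques, N m; "tool_pos": TCP position; "ee_rot": TCP orientation; "wrist_force": force on the tool from outside, world axes, zero at the start; "wrist_torque": the same for the moment, N m; "width": finger opening in m; "finger_force": force on a finger pad.
Only numpy, scipy, OpenCV 4.12 (cv2) and the standard library are available. Lean on these libraries where they do the work, as an engineer would, in place of code of your own. Each camera call takes 0.05 s, during which the arm holds its last target. There are 200 camera calls.

## Task

Put the tins away in the parts cabinet: the drawer is held by a catch at the bottom of a finger recess sunk somewhere along the grip channel on top of the drawer's front, so feel along the channel until your fingers drop in, press the catch and draw the drawer fully open. Press every tin's lid fully home and stand the tins upright on the drawer's floor, the wide ones in the left bay and the narrow ones in the right bay, then push the drawer shut until it catches. There are three or four tins; leave the carton, the oil filter and the wheel bearing alone.

Things in the scene. Friction and masses are not known exactly. Their poses are not given: they have to be found in the camera images.
- cabinet: Low grey steel bench-top parts cabinet, 400 mm wide (y), 270 mm deep (x), 104 mm high, fixed to the bench, with one drawer. Origin: centre of the lower edge of its front face. x points into the cabinet, y to the left as the robot sees it. The drawer's front stands 54 mm out of this face (in -x) when shut and is 400 mm wide, its top edge 100 mm above the bench.
- grip_left (a point): Left (+y) end of the grip channel, mid-width, on its bed. The channel is an open-topped groove in the top edge of the drawer's front, 220 mm long in y and 42 mm wide in x; its dark steel bed is 88 mm above the bench, 12 mm below the top of the pull lip (4 mm thick) in front, the wall (8 mm thick) behind and the solid ends. Moves with the drawer; axes as the cabinet's.
- grip_right (a point): Right (-y) end of the same channel bed, 220 mm from grip_left, same axes. Sunk in the bed, at a place that differs every time and is not given, is a finger recess 50 mm long in y and as wide as the channel; its middle lies 70 to 150 mm from either end. Its floor is the catch.
- catch (a joint): Travel of the catch, the sprung plate that is the floor of the finger recess: 0 = at rest (its top 14 mm below the channel's bed), 0.008 m = fully down. 2 N starts it, 5 N takes it fully down, and it springs back. About 5 mm down frees the drawer.
- drawer (a joint): How far the drawer is out (along the cabinet's -x): 0 to 0.19 m, the end stop; shut and caught it rests near 0.002. When freed it springs out about 30 mm; beyond that it stays where it is left (friction 2 N, damping 25 N per m/s). To shut it, push it right in against the spring, 10 N: the catch snaps by itself, unpressed. If not caught, it springs out again.
- bay_left (a point): Centre of the floor of the drawer's left (+y) bay, 14 mm above the bench; moves with the drawer, axes as the cabinet's. The bay is 242 mm long (x), 183 mm wide (y); walls and the 4 mm divider stand 40 mm above the floor. The inner face of the drawer's front is 120 mm in front (-x) of this point; only the length drawn out, counted from that face, is open from above.
- bay_right (a point): The same for the right (-y) bay, on the other side of the divider, same size.
- wide1_center (a point): Centre (25 mm above its base) of a wide round plain steel slip-lid tin, 64 mm across, 50 mm tall with the lid home, 140 to 260 g. At the start it stands on the bench to the left or right of the cabinet. Its z axis runs up the tin. It may be absent.
- wide1_lid (a joint): How far the lid of that tin is pressed on: 0 = 6 mm proud (tin 56 mm tall), 0.006 m = fully home (tin 50 mm tall). Starts 0 to 2 mm on. It is stiff (about 6 N to move), stays where it is left and cannot come off.
- wide2_center (a point): Centre (25 mm above its base) of a wide round plain steel slip-lid tin, 64 mm across, 50 mm tall with the lid home, 140 to 260 g. At the start it stands on the bench to the left or right of the cabinet. Its z axis runs up the tin. It may be absent.
- wide2_lid (a joint): How far the lid of that tin is pressed on: 0 = 6 mm proud (tin 56 mm tall), 0.006 m = fully home (tin 50 mm tall). Starts 0 to 2 mm on. It is stiff (about 6 N to move), stays where it is left and cannot come off.
- narrow1_center (a point): Centre (25 mm above its base) of a narrow round plain steel slip-lid tin, 46 mm across, 50 mm tall with the lid home, 90 to 180 g. At the start it stands on the bench to the left or right of the cabinet. Its z axis runs up the tin. It may be absent.
- narrow1_lid (a joint): How far the lid of that tin is pressed on: 0 = 6 mm proud (tin 56 mm tall), 0.006 m = fully home (tin 50 mm tall). Starts 0 to 2 mm on. It is stiff (about 6 N to move), stays where it is left and cannot come off.
- narrow2_center (a point): Centre (25 mm above its base) of a narrow round plain steel slip-lid tin, 46 mm across, 50 mm tall with the lid home, 90 to 180 g. At the start it stands on the bench to the left or right of the cabinet. Its z axis runs up the tin. It may be absent.
- narrow2_lid (a joint): How far the lid of that tin is pressed on: 0 = 6 mm proud (tin 56 mm tall), 0.006 m = fully home (tin 50 mm tall). Starts 0 to 2 mm on. It is stiff (about 6 N to move), stays where it is left and cannot come off.
- narrow3_center (a point): Centre (25 mm above its base) of a narrow round plain steel slip-lid tin, 46 mm across, 50 mm tall with the lid home, 90 to 180 g. At the start it stands on the bench to the left or right of the cabinet. Its z axis runs up the tin. It may be absent.
- narrow3_lid (a joint): How far the lid of that tin is pressed on: 0 = 6 mm proud (tin 56 mm tall), 0.006 m = fully home (tin 50 mm tall). Starts 0 to 2 mm on. It is stiff (about 6 N to move), stays where it is left and cannot come off.
- carton: Bystander: long yellow carton 58 x 300 x 58 mm lying on top of the cabinet; origin under its centre.
- oil_filter: Bystander: blue oil filter can, 76 mm across and 84 mm tall, on the bench, right of the cabinet; origin under its centre.
- wheel_bearing: Bystander: dark steel wheel bearing, a ring 74 mm across and 38 mm high, flat on the bench, left of the cabinet; origin under its centre.
Things that resemble listed ones, but are neither listed nor needed, are in the scene too. Leave any pink look-alike of the part that bears narrow1_center alone.

How it is judged:
By the outcome, as a careful person would: the job done as asked, in the order asked, and still so for the second after the job is handed in, with the robot touching nothing.
Of wide1, wide2, narrow1, narrow2, narrow3 only 3 to 4 are there at a start; the rules pass over those that are not, and their reading is None.
At some moment in a run one of wide1, wide2, narrow1, narrow2, narrow3 may be knocked a few centimetres aside while the robot is not near it.
It also fails if it takes over 210 s, if anything falls off the work surface, if the arm or the gripper's body presses on something with over 40 N, if the wrist force passes 120 N, or if a joint passes its speed limit or range.

## Working session

There is one attempt and no reset: what is moved stays moved. The work goes in short steps, Python scripts to look and compute and a tool call to move; the robot and the scene stay as the last step left them, time stands still between calls to the robot, and variables do not carry over. Pictures are saved under pics/ and viewed, at most 14 in all, crops included, and the job is handed in when it is done.

Besides the shell and the picture viewer there is one more tool, called after "Call:" as name(argument=value, ...), one argument or row to a line, values as JSON. servo_tool: Moves the arm, as the interface text tells. Scaled input: -1 to 1 covers 0.1 m each way for a shift and pi/2 rad each way for a turn. Its arguments: {"type":"object","properties":{"plan":{"type":"array","items":{"type":"array","items":{"type":"number"}}}},"required":["plan"]}

```bash
mkdir -p pics; ls; cat > h.py <<'E'
import numpy as np, cv2
from scipy.spatial.transform import Rotation as R
from bench import robot
def tool(o):
    T=np.eye(4);T[:3,:3]=R.from_euler('xyz',o['ee_rot']).as_matrix();T[:3,3]=o['tool_pos'];return T
def cam(name):
    p=robot.camera_params(name);K=np.array(p['camera_matrix'])
    if 'rvec' in p:
        W=np.eye(4);W[:3,:3]=cv2.Rodrigues(np.array(p['rvec'],float))[0];W[:3,3]=np.ravel(p['tvec'])
    else: W=np.linalg.inv(tool(robot.get_obs())@np.array(p['tool_from_camera']))
    return K,W
def ray(K,W,u,v):
    d=W[:3,:3].T@np.linalg.solve(K,[u,v,1]);c=-W[:3,:3].T@W[:3,3];return c,d
def atz(K,W,u,v,z):
    c,d=ray(K,W,u,v);return c+d*(z-c[2])/d[2]
def proj(K,W,p):
    q=K@(W[:3,:3]@np.array(p)+W[:3,3]);return q[:2]/q[2]
def tri(*rs):
    A=0;b=0
    for c,d in rs:
        d=d/np.linalg.norm(d);P=np.eye(3)-np.outer(d,d);A=A+P;b=b+P@c
    return np.linalg.solve(A,b)
def snap(name,fn=None):
    c=cam(name);im=robot.snapshot(name)
    if fn: cv2.imwrite('pics/'+fn,im[...,::-1])
    return c,im
E
python3 - <<'E'
from h import *
np.set_printoptions(precision=3,suppress=True)
o=robot.get_obs();print(o['tool_pos'],o['ee_rot'],o['wrist_force'])
ims=[]
for n in ('scene','side','wrist'):
    c,im=snap(n,n+'0.png');ims.append(im)
    print(n,c[0].tolist(),ray(*c,256,192))
    for t in ['cabinet','grip_left','wide1_center','narrow1_center','carton','oil_filter','wheel_bearing']:
        for r in robot.find_in(t,n)[:6]: print(n,t,np.round(r['extent'],1),round(r['conf'],2))
E
```

```text
pics
[0.549 0.    0.221] [-3.139 -0.     1.571] [-0.841  0.484 -0.16 ]
scene [[447.18051909422445, 0.0, 258.1129726974567], [0.0, 447.18051909422445, 191.70502477012226], [0.0, 0.0, 1.0]] (array([ 1.207, -0.682,  1.171]), array([-0.437,  0.492, -0.753]))
scene cabinet [299.  235.9 171.2 150.7] 0.6
scene cabinet [144.4 251.3  23.6  24.3] 0.38
scene grip_left [261.2 209.1  91.2  95.6] 0.64
scene narrow1_center [268.1 130.2  13.1  18.7] 0.77
scene narrow1_center [284.8 138.3   7.6  18. ] 0.59
scene narrow1_center [261.8 210.6  94.5  99.9] 0.22
scene carton [301.6 225.8  77.9  85.4] 0.96
scene oil_filter [199.9 301.9  29.2  41.1] 0.73
scene oil_filter [261.3 208.8  91.  101.5] 0.53
scene wheel_bearing [341.9 170.8  26.6  26.1] 0.6
side [[470.19530609428233, 0.0, 255.12429934448357], [0.0, 470.19530609428233, 196.66642503533652], [0.0, 0.0, 1.0]] (array([0.382, 1.268, 0.823]), array([ 0.144, -0.852, -0.504]))
side cabinet [200.7 203.6 134.2  92.3] 0.75
side cabinet [248.3 205.3  39.   91.8] 0.38
side cabinet [312.2 154.4  19.8  10.9] 0.16
side grip_left [245.4 204.2  38.9  87.5] 0.68
side
[... 192 characters left out ...]
 oil_filter [311.2 159.2  17.9  21.7] 0.5
side wheel_bearing [262.4 264.2  12.4  13.2] 0.72
side wheel_bearing [201.3 273.3  26.8  27.8] 0.68
side wheel_bearing [246.4 203.3  40.9  88.5] 0.55
wrist [[279.5481737389066, 0.0, 256.1831118960885], [0.0, 279.5481737389066, 194.09831511324913], [0.0, 0.0, 1.0]] (array([0.55 , 0.075, 0.386]), array([-0.   , -0.255, -0.967]))
wrist cabinet [398.1 169.4 227.8 338.8] 0.72
wrist cabinet [323.  171.1  80.  342.1] 0.3
wrist grip_left [324.8 170.4  75.6 339.9] 0.82
wrist wide1_center [476.5 147.8  71.  232.8] 0.16
wrist narrow1_center [193.9 365.9  30.8  14.4] 0.21
wrist carton [476.7 149.1  70.6 232.6] 0.69
wrist oil_filter [398.9 171.9 226.1 339.5] 0.25
```

View pics/scene0.png

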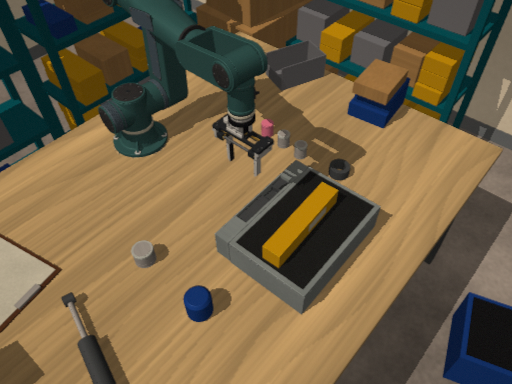

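View pics/side0.png

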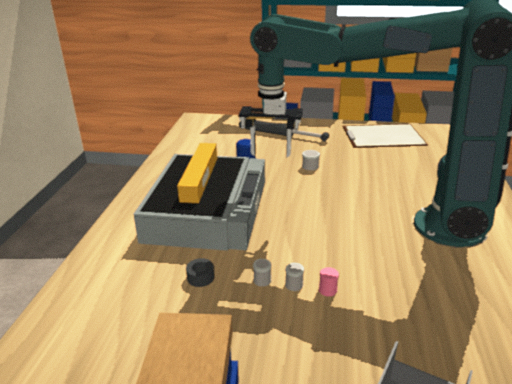

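The scene shows two grey narrow tins on the left at (283,139) and (300,150), and the pink look-alike at (267,128). The wide tin is on the right at (143,253). The side view agrees: narrow tins at (262,272) and (295,277), pink at (329,281), wide at (311,160).

```bash
python3 - <<'E'
from h import *
np.set_printoptions(precision=3,suppress=True)
S=cam('scene');D=cam('side')
for n,a,b in [('nA',(284,139),(295,277)),('nB',(300.5,150),(262,272)),('pink',(267,129),(329,281)),('wide',(143.5,253.5),(311,161)),('bearing',(340,170),(200.5,272)),('filter',(199,302),(245,149))]:
    print(n,tri(ray(*S,*a),ray(*D,*b)))
E
```

```text
nA [0.445 0.337 0.026]
nB [0.531 0.329 0.026]
pink [0.359 0.34  0.026]
wide [ 0.442 -0.342  0.023]
bearing [0.695 0.343 0.018]
filter [ 0.698 -0.354  0.052]
```

View pics/wrist0.png

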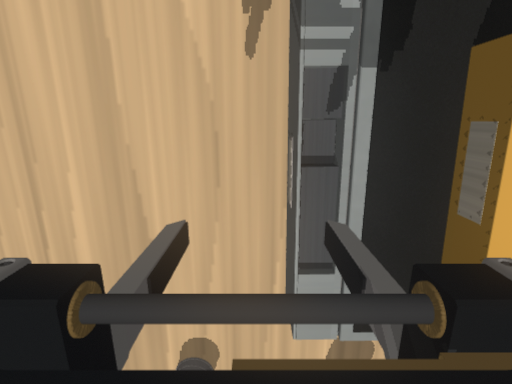

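```bash
python3 - <<'E'
from h import *
np.set_printoptions(precision=4,suppress=True)
W=cam('wrist');im=cv2.imread('pics/wrist0.png')
for n,u,v,z in [('chanR',320,67,.088),('recR',320,119,.088),('recL',320,165,.088),('chanL',318,263,.088),('lipfront',300,67,.1),('lipfront',293,263,.1),('wallback top',358,67,.1),('face/topcab',379,67,.104),('blcorner',376,338,.1),('blob',195,360,.0),('blob',195,360,.05),('blob2',350,350,0)]:
    print(n,atz(*W,u,v,z))
big=cv2.resize(im[40:345,270:390],None,fx=5,fy=5,interpolation=cv2.INTER_CUBIC)
big=cv2.rotate(big,cv2.ROTATE_90_CLOCKWISE);big=cv2.resize(big,(800,600*600//1525+80))
cv2.imwrite('pics/wz.png',cv2.convertScaleAbs(big,alpha=1.6))
# lid / blob zoom
E
```

```text
chanR [0.6127 0.1232 0.088 ]
recR [0.6157 0.0738 0.088 ]
recL [0.6185 0.0261 0.088 ]
chanL [ 0.623  -0.0907  0.088 ]
lipfront [0.5914 0.1212 0.1   ]
lipfront [ 0.5917 -0.084   0.1   ]
wallback top [0.646  0.1212 0.1   ]
face/topcab [0.6642 0.1205 0.104 ]
blcorner [ 0.6974 -0.1868  0.1   ]
blob [ 0.4453 -0.3232  0.    ]
blob [ 0.4589 -0.2716  0.05  ]
blob2 [ 0.7079 -0.3027  0.    ]
```

View pics/wz.png

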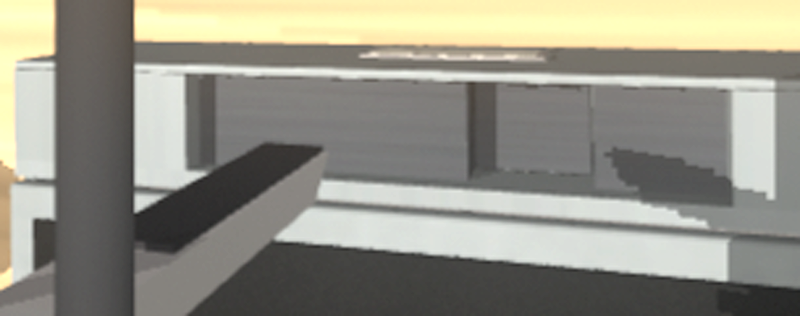

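The zoom shows the recess clearly, between bed rows 119 and 165 of the wrist image. That puts its middle near y ≈ 0.05, with the channel's mid-width at x ≈ 0.617.

Call:
servo_tool(
  plan=[
    [0.5,0.67,0.3,0,0,1,0],
    [0.5,0.67,0.3,0,0,1,0],
    [0.5,0.67,0.3,0,0,1,0],
    [0.5,0.67,0.3,0,0,1,0],
    [0.5,0.67,0.3,0,0,1,0],
    [0.5,0.67,0.3,0,0,1,0],
    [0.5,0.67,0.3,0,0,1,0],
    [0.5,0.67,0.3,0,0,1,0],
    [0.5,0.67,0.3,0,0,1,0],
    [0.5,0.67,0.3,0,0,1,0],
    [0.5,0.67,0.3,0,0,1,0],
    [0.5,0.67,0.3,0,0,1,0],
  ],
)

```text
time: 2.2
tool_pos: [0.617, 0.05, 0.1924]
ee_rot: [-3.142, 0.0, 0.065]
wrist_force: [0.7, 1.1, -0.8]
width: 0.0171
finger_force: 0.0
```

Call:
servo_tool(
  plan=[
    [0,0,0,0,0,0.044,0],
    [0,0,0.2,0,0,0.044,0],
    [0,0,0.4,0,0,0.044,0],
    [0,0,0.6,0,0,0.044,0],
    [0,0,0.6,0,0,0.044,0],
    [0,0,0.6,0,0,0.044,0],
  ],
)

```text
time: 2.7
tool_pos: [0.6161, 0.05, 0.1311]
ee_rot: [-3.142, 0.003, 0.002]
wrist_force: [0.4, 0.1, 0.5]
width: 0.0001
finger_force: 0.0
```

```bash
python3 - <<'E'
from h import *
np.set_printoptions(precision=4,suppress=True)
o=robot.get_obs();print(o['time'],o['tool_pos'],o['ee_rot'],o['wrist_force'],o['joint_positions'])
c,im=snap('wrist','w1.png')
E
```

```text
2.7 [0.6161 0.05   0.1311] [-3.1416  0.0034  0.0016] [0.408  0.0751 0.5031] [-0.0108  0.2733  1.3367 -0.      1.535   1.5584]
```

View pics/w1.png

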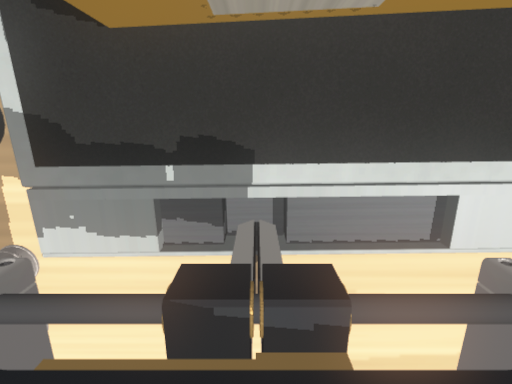

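The closed fingers, at (257,222), stand over the recess, which spans columns 226 to 286. I'll descend and feel for the catch.

Call:
servo_tool(
  plan=[
    [0,0,0.15,0,0,0,0],
    [0,0,0.3,0,0,0,0],
    [0,0,0.36,0,0,0,0],
    [0,0,0.4,0,0,0,0],
    [0,0,0.4,0,0,0,0],
  ],
)

```text
time: 3.17
tool_pos: [0.6172, 0.05, 0.0928]
ee_rot: [3.142, -0.0, 0.002]
wrist_force: [0.1, -0.0, -0.2]
width: 0.0006
finger_force: 0.0
```

Call:
servo_tool(
  plan=[
    [0,0,0.03,0,0,0,0],
    [0,0,0.06,0,0,0,0],
    [0,0,0.08,0,0,0,0],
    [0,0,0.09,0,0,0,0],
    [0,0,0.09,0,0,0,0],
  ],
)

```text
time: 3.58
tool_pos: [0.6163, 0.05, 0.0836]
ee_rot: [3.142, 0.001, 0.002]
wrist_force: [-3.0, 0.2, 3.6]
width: 0.0006
finger_force: 2.0
```

The catch is down and the drawer is pushing against my fingers. Now I'll pull it out.

Call:
servo_tool(
  plan=[
    [-0.08,0,0,0,0,0,0],
    [-0.16,0,0,0,0,0,0],
    [-0.24,0,0,0,0,0,0],
    [-0.32,0,0,0,0,0,0],
    [-0.4,0,0,0,0,0,0],
    [-0.48,0,-0.05,0,0,0,0],
    [-0.56,0,-0.1,0,0,0,0],
    [-0.64,0,-0.12,0,0,0,0],
    [-0.72,0,-0.12,0,0,0,0],
    [-0.8,0,-0.12,0,0,0,0],
    [-0.9,0,-0.12,0,0,0,0],
    [-1,0,-0.12,0,0,0,0],
  ],
)

```text
time: 4.58
tool_pos: [0.5167, 0.0495, 0.0957]
ee_rot: [3.141, -0.001, 0.002]
wrist_force: [4.6, -0.9, 0.2]
width: 0.0006
finger_force: 2.3
```

Call:
servo_tool(
  plan=[
    [-0.1,0,0,0,0,0,0],
    [-0.2,0,0,0,0,0,0],
    [-0.3,0,0,0,0,0,0],
    [-0.4,0,0,0,0,0,0],
    [-0.5,0,0,0,0,0,0],
    [-0.6,0,0,0,0,0,0],
    [-0.7,0,0,0,0,0,0],
    [-0.8,0,0,0,0,0,0],
    [-0.86,0,0,0,0,0,0],
    [-0.92,0,0,0,0,0,0],
    [-0.96,0,0,0,0,0,0],
    [-1,0,0,0,0,0,0],
  ],
)

```text
time: 5.58
tool_pos: [0.4169, 0.0496, 0.0953]
ee_rot: [3.141, -0.001, 0.002]
wrist_force: [13.7, -2.0, -8.3]
width: 0.0004
finger_force: 6.4
```

Call:
servo_tool(
  plan=[
    [-0.03,0,0,0,0,0,0],
    [-0.06,0,0,0,0,0,0],
    [-0.08,0,0,0,0,0,0],
  ],
)

```text
time: 5.83
tool_pos: [0.4167, 0.0496, 0.0956]
ee_rot: [-3.141, -0.021, 0.001]
wrist_force: [28.7, -1.3, -20.0]
width: 0.0005
finger_force: 14.3
```

The drawer is at its end stop. I'll lift out and go to the wide tin.

Call:
servo_tool(
  plan=[
    [0.12,0,0,0,0,0,0],
    [0.12,0,-0.3,0,0,0,0],
    [0.12,0,-0.6,0,0,0,0],
    [0.12,0,-1,0,0,0,0],
    [0.12,0,-1,0,0,0,0],
  ],
)

```text
time: 6.25
tool_pos: [0.4235, 0.0504, 0.2027]
ee_rot: [-3.14, -0.01, 0.002]
wrist_force: [0.9, -0.5, 1.0]
width: 0.0005
finger_force: 0.0
```

Call:
servo_tool(
  plan=[
    [0,0.4,0,0,0,0,0],
    [0,0.8,0,0,0,0,0],
    [0,1,0,0,0,0,0],
  ],
)

```text
time: 6.5
tool_pos: [0.42, -0.0518, 0.195]
ee_rot: [-3.141, 0.003, 0.002]
wrist_force: [0.2, 0.4, 0.3]
width: 0.0006
finger_force: 0.0
```

Call:
servo_tool(
  plan=[
    [0,0.4,0,0,0,0,0],
    [0,0.8,0,0,0,0,0],
    [0,1,0,0,0,0,0],
  ],
)

```text
time: 6.75
tool_pos: [0.4201, -0.1526, 0.1945]
ee_rot: [-3.14, 0.003, -0.001]
wrist_force: [0.4, 0.7, 0.5]
width: 0.0003
finger_force: 0.0
```

Call:
servo_tool(
  plan=[
    [0,0.4,0,0,0,0,0],
    [0,0.8,0,0,0,0,0],
    [0,1,0,0,0,0,0],
  ],
)

```text
time: 7.0
tool_pos: [0.4203, -0.2527, 0.1942]
ee_rot: [-3.14, 0.003, -0.001]
wrist_force: [0.4, 0.1, 0.0]
width: 0.0002
finger_force: 0.0
```

Call:
servo_tool(
  plan=[
    [0.1,0.4,0,0,0,0,0],
    [0.2,0.8,0,0,0,0,0],
    [0.2,0.92,0,0,0,0,0],
    [0.2,0.92,0,0,0,0,0],
    [0.2,0.92,0,0,0,0,0],
  ],
)

```text
time: 7.42
tool_pos: [0.4411, -0.3412, 0.1943]
ee_rot: [-3.138, 0.002, 0.001]
wrist_force: [-0.3, 0.2, 0.6]
width: 0.0009
finger_force: 0.0
```

```bash
python3 - <<'E'
from h import *
np.set_printoptions(precision=4,suppress=True)
o=robot.get_obs();print(o['time'],o['tool_pos'],o['ee_rot'],o['wrist_force'])
c,im=snap('wrist','w2.png')
for t in ['wide1_center','narrow1_center']:
    for r in robot.find_in(t,'wrist')[:3]: print(t,np.round(r['extent'],1),round(r['conf'],2), atz(*c,*r['extent'][:2],.028))
snap('scene','scene1.png'); snap('side','side1.png')
a=cv2.imread('pics/w2.png')
cv2.imwrite('pics/m2.png',np.hstack([cv2.resize(a,(400,300)),cv2.resize(cv2.imread('pics/scene1.png'),(400,300))]))
E
```

```text
7.4167 [ 0.4411 -0.3412  0.1943] [-3.1377  0.0019  0.0011] [-0.2856  0.2048  0.5552]
```

View pics/m2.png

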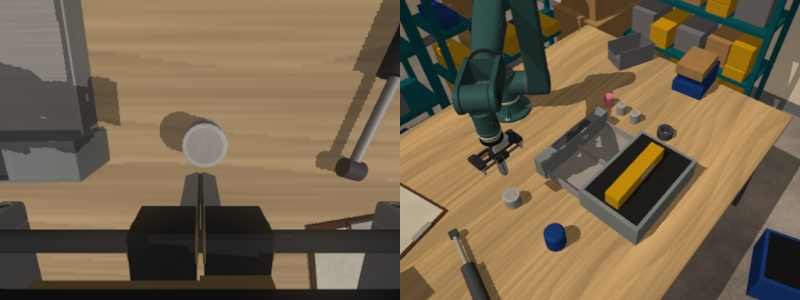

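The drawer is open and empty, and the wide tin's lid shows at about (262,186) in the full wrist picture. I'll take its position from two views.

```bash
cat >> h.py <<'E'
def disc(im,K,W,p,z,r):
    "centre (px) of grey lid disc near expected point: bright low-saturation blob"
    hsv=cv2.cvtColor(im,cv2.COLOR_RGB2HSV);u,v=proj(K,W,[*p[:2],z])
    s=int(r*1.6*K[0,0]/(W[2,:3]@np.array([*p[:2],z])+W[2,3]));m=np.zeros(im.shape[:2],np.uint8)
    u,v=int(u),int(v);y0,x0=max(v-s,0),max(u-s,0)
    m[y0:v+s,x0:u+s]=((hsv[...,1]<60)&(hsv[...,2]>100))[y0:v+s,x0:u+s]
    n,l,st,ce=cv2.connectedComponentsWithStats(m)
    if n<2: return None
    k=1+np.argmax(st[1:,4]);return ce[k],st[k]
E
python3 - <<'E'
from h import *
np.set_printoptions(precision=4,suppress=True)
W=cam('wrist');S=cam('scene')
w=cv2.imread('pics/w2.png')[...,::-1].copy();s=cv2.imread('pics/scene1.png')[...,::-1].copy()
a=disc(w,*W,[.442,-.342],.055,.032);b=disc(s,*S,[.442,-.342],.03,.032)
print(a,b)
print(atz(*W,*a[0],.055),atz(*W,*a[0],.052))
# top of lid in scene: bbox top
x,y,ww,h,_=b[1]
g=cv2.resize(s[y-8:y+h+8,x-8:x+ww+8],None,fx=10,fy=10,interpolation=cv2.INTER_CUBIC)
cv2.imwrite('pics/tz.png',g[...,::-1]);print(x,y,ww,h)
E
```

```text
(array([261.9249, 185.1256]), array([ 233,  153,   59,   62, 2675], dtype=int32)) (array([141.4418, 251.9101]), array([132, 241,  21,  27, 378], dtype=int32))
[ 0.4458 -0.3484  0.055 ] [ 0.4451 -0.3485  0.052 ]
132 241 21 27
```

View pics/tz.png

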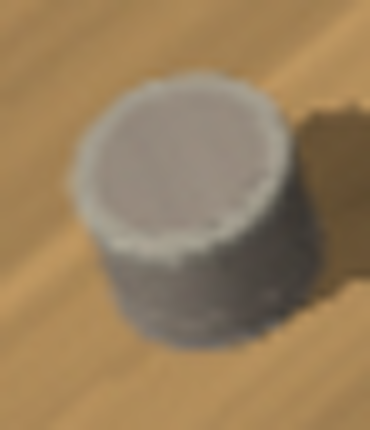

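```bash
python3 - <<'E'
from h import *
W=cam('wrist');S=cam('scene');print(tri(ray(*W,262,183.5),ray(*S,142.3,249.3)))
E
```

```text
[ 0.44966601 -0.34667568  0.05769961]
```

Call:
servo_tool(
  plan=[
    [0.03,0.06,0.3,0,0,0,0],
    [0.03,0.06,0.6,0,0,0,0],
    [0.03,0.06,0.9,0,0,0,0],
    [0.03,0.06,1,0,0,0,0],
    [0.03,0.06,1,0,0,0,0],
  ],
)

```text
time: 8.08
tool_pos: [0.4431, -0.3458, 0.0922]
ee_rot: [-3.137, 0.005, 0.003]
wrist_force: [0.2, 0.4, 0.2]
width: 0.0003
finger_force: 0.0
```

Call:
servo_tool(
  plan=[
    [0,0,0.1,0,0,0,0],
    [0,0,0.2,0,0,0,0],
    [0,0,0.24,0,0,0,0],
    [0,0,0.28,0,0,0,0],
    [0,0,0.3,0,0,0,0],
    [0,0,0.3,0,0,0,0],
    [0,0,0.3,0,0,0,0],
  ],
)

```text
time: 8.67
tool_pos: [0.4453, -0.3487, 0.0672]
ee_rot: [3.14, -0.002, 0.002]
wrist_force: [-1.0, 1.1, 5.7]
width: 0.0003
finger_force: 2.9
```

Call:
servo_tool(
  plan=[
    [0,0,0.04,0,0,0,0],
    [0,0,0.08,0,0,0,0],
    [0,0,0.08,0,0,0,0],
    [0,0,0.08,0,0,0,0],
  ],
)

```text
time: 9.0
tool_pos: [0.4458, -0.3491, 0.0668]
ee_rot: [3.138, -0.004, 0.002]
wrist_force: [-10.2, 10.0, 34.3]
width: 0.0006
finger_force: 17.0
```

Call:
servo_tool(
  plan=[
    [0,0,-0.1,0,0,0,90],
    [0,0,-0.3,0,0,0,90],
    [0,0,-0.3,0,0,0,90],
    [0,0,-0.3,0,0,0,90],
    [0,0,-0.3,0,0,0,90],
    [0,0,-0.3,0,0,0,90],
  ],
)

```text
time: 9.5
tool_pos: [0.4441, -0.3477, 0.0858]
ee_rot: [-3.14, 0.002, 0.002]
wrist_force: [-1.4, 0.7, 0.2]
width: 0.0374
finger_force: 0.0
```

Call:
servo_tool(
  plan=[
    [0.0,0,0,0,0,0,92],
    [0,0,0,0,0,0,92],
    [0,0,0,0,0,0,92],
    [0,0,0,0,0,0,92],
    [0,0,0,0,0,0,92],
    [0,0,0,0,0,0,92],
    [0,0,0,0,0,0,92],
    [0,0,0,0,0,0,92],
    [0,0,0,0,0,0,92],
  ],
)

```text
time: 10.25
tool_pos: [0.4447, -0.3483, 0.0876]
ee_rot: [3.142, -0.0, 0.002]
wrist_force: [-0.2, -0.1, -0.2]
width: 0.0917
finger_force: 0.0
```

Call:
servo_tool(
  plan=[
    [0,0,0.2,0,0,0,92],
    [0,0,0.4,0,0,0,92],
    [0,0,0.5,0,0,0,92],
    [0,0,0.5,0,0,0,92],
    [0,0,0.5,0,0,0,40],
    [0,0,0.5,0,0,0,40],
    [0,0,0.5,0,0,0,40],
    [0,0,0.5,0,0,0,40],
    [0,0,0.5,0,0,0,40],
    [0,0,0.5,0,0,0,40],
    [0,0,0.5,0,0,0,40],
    [0,0,0.5,0,0,0,40],
  ],
)

```text
time: 11.25
tool_pos: [0.4453, -0.3484, 0.0387]
ee_rot: [3.141, -0.002, 0.002]
wrist_force: [0.3, 2.5, 5.9]
width: 0.0634
finger_force: 30.0
```

The wide tin is gripped at 63.4 mm. I'll carry it to the left bay, centred near y ≈ 0.109, at x ≈ 0.53.

Call:
servo_tool(
  plan=[
    [0,0,-0.25,0,0,0,40],
    [0,0,-0.5,0,0,0,40],
    [0,0,-0.75,0,0,0,40],
    [0,0,-1,0,0,0,40],
  ],
)

```text
time: 11.58
tool_pos: [0.444, -0.3481, 0.1373]
ee_rot: [-3.141, 0.002, 0.002]
wrist_force: [0.3, 0.8, -1.6]
width: 0.0636
finger_force: 30.0
```

Call:
servo_tool(
  plan=[
    [0.1,-0.2,-0.25,0,0,0,40],
    [0.3,-0.45,-0.5,0,0,0,40],
    [0.5,-0.7,-0.7,0,0,0,40],
    [0.6,-1,-0.7,0,0,0,40],
  ],
)

```text
time: 11.92
tool_pos: [0.5076, -0.2493, 0.2122]
ee_rot: [3.136, -0.008, 0.0]
wrist_force: [0.4, -0.6, -1.2]
width: 0.0633
finger_force: 30.0
```

Call:
servo_tool(
  plan=[
    [0.1,-0.3,0,0,0,0,40],
    [0.2,-0.65,0,0,0,0,40],
    [0.25,-1,0,0,0,0,40],
  ],
)

```text
time: 12.17
tool_pos: [0.5298, -0.147, 0.2064]
ee_rot: [3.141, 0.001, 0.001]
wrist_force: [0.5, 0.1, -1.4]
width: 0.0637
finger_force: 30.0
```

Call:
servo_tool(
  plan=[
    [0,-0.35,0,0,0,0,40],
    [0,-0.7,0,0,0,0,40],
    [0,-1,0,0,0,0,40],
  ],
)

```text
time: 12.42
tool_pos: [0.5286, -0.0462, 0.2064]
ee_rot: [-3.141, 0.001, 0.002]
wrist_force: [1.3, 0.4, -1.5]
width: 0.0632
finger_force: 30.0
```

Call:
servo_tool(
  plan=[
    [0,-0.35,0,0,0,0,40],
    [0,-0.7,0,0,0,0,40],
    [0,-1,0,0,0,0,40],
  ],
)

```text
time: 12.67
tool_pos: [0.5284, 0.0537, 0.2065]
ee_rot: [3.141, 0.001, 0.002]
wrist_force: [1.2, 0.1, -1.2]
width: 0.0637
finger_force: 30.0
```

Call:
servo_tool(
  plan=[
    [0,-0.3,0,0,0,0,40],
    [0,-0.5,0,0,0,0,40],
    [0,-0.57,0,0,0,0,40],
    [0,-0.57,0,0,0,0,40],
    [0,-0.57,0,0,0,0,40],
  ],
)

```text
time: 13.08
tool_pos: [0.5288, 0.1081, 0.2069]
ee_rot: [3.14, 0.001, 0.002]
wrist_force: [-0.7, -0.4, -1.5]
width: 0.0636
finger_force: 30.0
```

```bash
python3 - <<'E'
from h import *
np.set_printoptions(precision=4,suppress=True)
o=robot.get_obs();print(o['time'],o['tool_pos'],o['width'],o['finger_force'],o['wrist_force'])
c,im=snap('wrist','w3.png');snap('side','side3.png');snap('scene','scene3.png')
cv2.imwrite('pics/m3.png',np.hstack([cv2.resize(cv2.imread('pics/w3.png'),(400,300)),cv2.resize(cv2.imread('pics/side3.png'),(400,300))]))
E
```

```text
13.0833 [0.5288 0.1081 0.2069] 0.0635809489061863 29.99952346086502 [-0.7016 -0.4472 -1.5038]
```

View pics/m3.png

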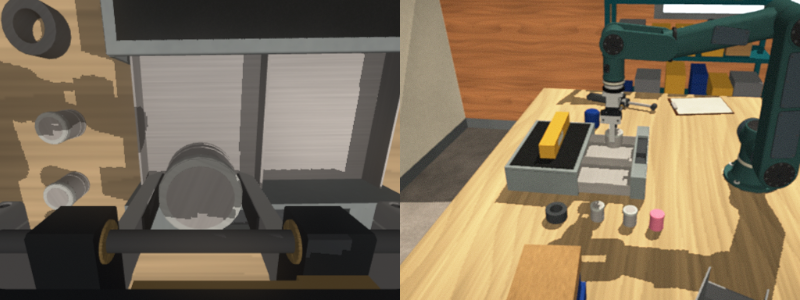

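The tin hangs over the middle of the left bay. The junction of floor and front, at row 230, gives x ≈ 0.459 as expected. I'll lower and release.

Call:
servo_tool(
  plan=[
    [0,0,0.25,0,0,0,40],
    [0,0,0.5,0,0,0,40],
    [0,0,0.75,0,0,0,40],
    [0,0,1,0,0,0,40],
    [0,0,1,0,0,0,40],
  ],
)

```text
time: 13.65
tool_pos: [0.5251, 0.1071, 0.1015]
ee_rot: [3.14, 0.011, -0.0]
wrist_force: [-1.6, -0.4, -3.1]
width: 0.0638
finger_force: 30.0
```

Call:
servo_tool(
  plan=[
    [0,0,0.2,0,0,0,40],
    [0,0,0.4,0,0,0,40],
    [0,0,0.48,0,0,0,40],
    [0,0,0.53,0,0,0,40],
    [0,0,0.54,0,0,0,40],
    [0,0,0.54,0,0,0,40],
  ],
)

```text
time: 14.15
tool_pos: [0.5297, 0.1086, 0.0546]
ee_rot: [-3.142, -0.002, 0.001]
wrist_force: [0.7, -0.1, -1.0]
width: 0.0635
finger_force: 30.0
```

Call:
servo_tool(
  plan=[
    [0,0,0.02,0,0,0,40],
    [0,0,0.025,0,0,0,40],
    [0,0,0.025,0,0,0,40],
    [0,0,0.025,0,0,0,78],
    [0,0,0.025,0,0,0,78],
    [0,0,0.025,0,0,0,78],
    [0,0,0.025,0,0,0,78],
    [0,0,-0.3,0,0,0,78],
    [0,0,-0.6,0,0,0,78],
    [0,0,-1,0,0,0,78],
  ],
)

```text
time: 14.98
tool_pos: [0.527, 0.1087, 0.1517]
ee_rot: [3.141, 0.006, 0.002]
wrist_force: [1.3, 1.0, -0.3]
width: 0.078
finger_force: 0.0
```

Call:
servo_tool(
  plan=[
    [0,0,-0.2,0,0,0,0],
    [0,-0.4,-0.4,0,0,0,0],
    [0,-0.7,-0.4,0,0,0,0],
    [0,-1,-0.4,0,0,0,0],
    [0,-1,-0.4,0,0,0,0],
    [0,-1,-0.4,0,0,0,0],
  ],
)

```text
time: 15.48
tool_pos: [0.5284, 0.2099, 0.1931]
ee_rot: [3.141, 0.001, 0.004]
wrist_force: [0.6, -1.4, -0.0]
width: 0.0414
finger_force: 0.0
```

Call:
servo_tool(
  plan=[
    [0,-0.4,0,0,0,0,0],
    [0,-0.7,0,0,0,0,0],
    [0,-0.7,0,0,0,0,0],
    [0,-0.7,0,0,0,0,0],
  ],
)

```text
time: 15.82
tool_pos: [0.5285, 0.2785, 0.1928]
ee_rot: [3.14, 0.001, 0.003]
wrist_force: [0.1, -0.2, 0.1]
width: 0.0144
finger_force: 0.0
```

```bash
python3 - <<'E'
from h import *
np.set_printoptions(precision=4,suppress=True)
o=robot.get_obs();print(o['time'],o['tool_pos'],o['width'])
c,im=snap('wrist','w4.png');s,si=snap('scene','scene4.png');snap('side','side4.png')
for t in ['narrow1_center','wide1_center']:
  for n,k in (('wrist',c),('scene',s),('side',cam('side'))):
    for r in robot.find_in(t,n)[:5]: print(n,t,np.round(r['extent'],1),round(r['conf'],2), atz(*k,*r['extent'][:2],.028))
cv2.imwrite('pics/m4.png',np.hstack([cv2.resize(cv2.imread('pics/w4.png'),(400,300)),cv2.resize(cv2.imread('pics/scene4.png'),(400,300))]))
E
```

```text
15.8167 [0.5285 0.2785 0.1928] 0.01444418733074181
wrist narrow1_center [207.7 242.4  35.4  40.7] 0.58 [0.4515 0.3385 0.028 ]
scene narrow1_center [282.3 139.2  10.4  21.5] 0.6 [0.4463 0.3301 0.028 ]
scene narrow1_center [268.1 128.7  14.6  15.9] 0.52 [0.3667 0.3416 0.028 ]
side narrow1_center [296.2 276.2  20.1  23.3] 0.87 [0.4389 0.3331 0.028 ]
side narrow1_center [327.5 280.9  21.3  25.9] 0.58 [0.3591 0.3398 0.028 ]
side narrow1_center [273.6 206.8  88.1  93.7] 0.33 [0.5389 0.008  0.028 ]
scene wide1_center [198.6 300.9  28.5  39.4] 0.19 [ 0.6864 -0.3453  0.028 ]
```

View pics/m4.png

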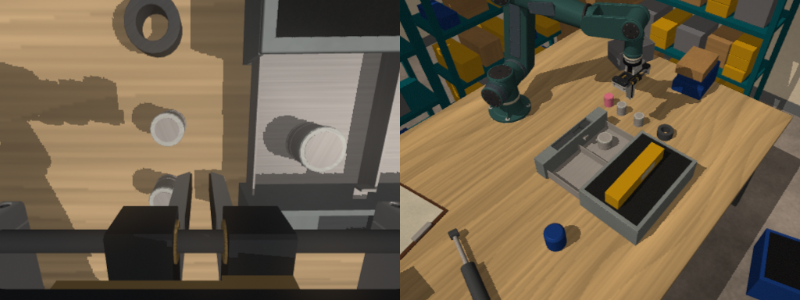

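The wide tin stands upright in the left bay. The narrow lids are at about (215,164) and (207,245) in the wrist picture.

```bash
cat > nb.py <<'E'
from h import *
import sys
np.set_printoptions(precision=4,suppress=True)
f,x,y=sys.argv[1],float(sys.argv[2]),float(sys.argv[3])
W=cam('wrist');w=cv2.imread('pics/'+f)[...,::-1].copy()
a=disc(w,*W,[x,y],.055,.023);m=a[1];print(a,'top',atz(*W,m[0]+m[2]/2,m[1]+m[3]-m[2]/2,.055),'centroid',atz(*W,*a[0],.052))
E
python3 nb.py w4.png .531 .329
```

```text
(array([214.4348, 168.1632]), array([ 192,  154,   47,   33, 1281], dtype=int32)) top [0.5575 0.321  0.055 ] centroid [0.5518 0.3228 0.052 ]
```

```bash
python3 nb.py w4.png .556 .322; python3 - <<'E'
from h import *
D=cam('side')
for f in('side0.png','side3.png','side4.png'):
    im=cv2.imread('pics/'+f)[...,::-1].copy()
    for p in ([.531,.329],[.445,.337]):
        a=disc(im,*D,p,.03,.03); print(f,a and (a[0],a[1],atz(*D,*a[0],.03)))
E
```

```text
(array([214.8666, 164.1069]), array([ 192,  140,   47,   47, 1619], dtype=int32)) top [0.5575 0.321  0.055 ] centroid [0.5563 0.3221 0.052 ]
side0.png (array([261.78085642, 271.8186398 ]), array([253, 259,  18,  27, 397], dtype=int32), array([0.52853653, 0.33096077, 0.03      ]))
side0.png (array([294.2364532 , 276.05172414]), array([286, 263,  18,  28, 406], dtype=int32), array([0.44375769, 0.33560468, 0.03      ]))
side3.png (array([252.33014354, 269.90191388]), array([244, 257,  18,  27, 418], dtype=int32), array([0.55411097, 0.32686131, 0.03      ]))
side3.png (array([294.12264151, 275.67216981]), array([285, 262,  19,  29, 424], dtype=int32), array([0.444179  , 0.33416886, 0.03      ]))
side4.png (array([252.27511962, 269.92583732]), array([244, 257,  18,  28, 418], dtype=int32), array([0.55423728, 0.32697724, 0.03      ]))
side4.png (array([294.03030303, 275.61072261]), array([285, 262,  19,  29, 429], dtype=int32), array([0.44443465, 0.3339632 , 0.03      ]))
```

The tin at x ≈ 0.53 was knocked aside and now stands at about (0.556, 0.323). I'll press its lid there.

Call:
servo_tool(
  plan=[
    [0.27,-0.4,0,0,0,0,0],
    [0.27,-0.44,0.3,0,0,0,0],
    [0.27,-0.44,0.6,0,0,0,0],
    [0.27,-0.44,0.9,0,0,0,0],
    [0.27,-0.44,1,0,0,0,0],
    [0.27,-0.44,1,0,0,0,0],
  ],
)

```text
time: 16.77
tool_pos: [0.5532, 0.3216, 0.0892]
ee_rot: [3.138, 0.008, 0.001]
wrist_force: [-0.7, -0.8, -0.0]
width: 0.0008
finger_force: 0.0
```

Call:
servo_tool(
  plan=[
    [0,0,0.1,0,0,0,0],
    [0,0,0.2,0,0,0,0],
    [0,0,0.24,0,0,0,0],
    [0,0,0.28,0,0,0,0],
    [0,0,0.32,0,0,0,0],
    [0,0,0.36,0,0,0,0],
    [0,0,0.36,0,0,0,0],
    [0,0,0.36,0,0,0,0],
  ],
)

```text
time: 17.43
tool_pos: [0.5574, 0.3236, 0.0671]
ee_rot: [-3.139, -0.007, 0.002]
wrist_force: [-8.2, -5.7, 25.3]
width: 0.0005
finger_force: 12.6
```

Call:
servo_tool(
  plan=[
    [0,0,-0.1,0,0,0,75],
    [0,0,-0.3,0,0,0,75],
    [0,0,-0.3,0,0,0,75],
    [0,0,-0.3,0,0,0,75],
    [0,0,-0.3,0,0,0,75],
    [0,0,-0.3,0,0,0,75],
    [0,0,-0.3,0,0,0,75],
    [0,0,-0.3,0,0,0,75],
    [0,0,-0.3,0,0,0,75],
    [0,0,-0.3,0,0,0,75],
    [0,0,-0.3,0,0,0,75],
    [0,0,-0.3,0,0,0,75],
  ],
)

```text
time: 18.43
tool_pos: [0.5556, 0.3229, 0.0874]
ee_rot: [3.142, -0.0, 0.002]
wrist_force: [-0.3, 0.6, -0.5]
width: 0.0743
finger_force: 0.0
```

Call:
servo_tool(
  plan=[
    [0,0,0.2,0,0,0,75],
    [0,0,0.4,0,0,0,75],
    [0,0,0.5,0,0,0,75],
    [0,0,0.5,0,0,0,75],
    [0,0,0.5,0,0,0,30],
    [0,0,0.5,0,0,0,30],
    [0,0,0.5,0,0,0,30],
    [0,0,0.5,0,0,0,30],
    [0,0,0.5,0,0,0,30],
    [0,0,0.5,0,0,0,30],
    [0,0,0.5,0,0,0,30],
    [0,0,0.5,0,0,0,30],
  ],
)

```text
time: 19.43
tool_pos: [0.5563, 0.3235, 0.0388]
ee_rot: [-3.14, -0.002, 0.002]
wrist_force: [-0.2, 1.4, 4.9]
width: 0.0457
finger_force: 30.0
```

Call:
servo_tool(
  plan=[
    [0,0,-0.25,0,0,0,30],
    [0,0,-0.5,0,0,0,30],
    [0,0,-0.75,0,0,0,30],
    [0,0,-1,0,0,0,30],
  ],
)

```text
time: 19.77
tool_pos: [0.5547, 0.3222, 0.1371]
ee_rot: [3.14, 0.003, 0.002]
wrist_force: [0.8, 0.0, -1.1]
width: 0.0455
finger_force: 30.0
```

Call:
servo_tool(
  plan=[
    [0,0.1,-0.3,0,0,0,30],
    [0,0.3,-0.6,0,0,0,30],
    [0,0.65,-0.7,0,0,0,30],
    [0,1,-0.7,0,0,0,30],
  ],
)

```text
time: 20.1
tool_pos: [0.5569, 0.2228, 0.2114]
ee_rot: [-3.14, -0.007, 0.004]
wrist_force: [0.1, -0.1, -1.2]
width: 0.0453
finger_force: 30.0
```

Call:
servo_tool(
  plan=[
    [0,0.35,0,0,0,0,30],
    [0,0.7,0,0,0,0,30],
    [0,1,0,0,0,0,30],
  ],
)

```text
time: 20.35
tool_pos: [0.555, 0.1205, 0.2065]
ee_rot: [3.14, 0.002, 0.001]
wrist_force: [-0.1, 0.3, -1.3]
width: 0.0451
finger_force: 30.0
```

Call:
servo_tool(
  plan=[
    [0,0.35,0,0,0,0,30],
    [0,0.7,0,0,0,0,30],
    [0,1,0,0,0,0,30],
  ],
)

```text
time: 20.6
tool_pos: [0.5551, 0.0205, 0.2064]
ee_rot: [3.141, 0.002, 0.001]
wrist_force: [0.1, -0.4, -1.9]
width: 0.0453
finger_force: 30.0
```

Call:
servo_tool(
  plan=[
    [0,0.35,0,0,0,0,30],
    [0,0.7,0,0,0,0,30],
    [0,1,0,0,0,0,30],
    [0,1,0,0,0,0,30],
    [0,1,0,0,0,0,30],
  ],
)

```text
time: 21.02
tool_pos: [0.5555, -0.0786, 0.2062]
ee_rot: [-3.141, 0.002, -0.002]
wrist_force: [0.6, 0.2, -1.6]
width: 0.0454
finger_force: 30.0
```

Call:
servo_tool(
  plan=[
    [0,0,0.25,0,0,0,30],
    [0,0,0.5,0,0,0,30],
    [0,0,0.75,0,0,0,30],
    [0,0,1,0,0,0,30],
    [0,0,1,0,0,0,30],
  ],
)

```text
time: 21.43
tool_pos: [0.5519, -0.0746, 0.1007]
ee_rot: [-3.138, 0.013, 0.004]
wrist_force: [-1.0, 0.7, -2.5]
width: 0.0454
finger_force: 30.0
```

Call:
servo_tool(
  plan=[
    [0,0,0.2,0,0,0,30],
    [0,0,0.4,0,0,0,30],
    [0,0,0.5,0,0,0,30],
    [0,0,0.54,0,0,0,30],
    [0,0,0.56,0,0,0,30],
    [0,0,0.56,0,0,0,30],
    [0,0,0.56,0,0,0,30],
  ],
)

```text
time: 22.02
tool_pos: [0.5572, -0.0772, 0.0529]
ee_rot: [3.141, -0.003, 0.002]
wrist_force: [-0.3, 0.4, 0.1]
width: 0.0455
finger_force: 30.0
```

Release and return for the last narrow tin, near (0.444, 0.334).

Call:
servo_tool(
  plan=[
    [0,0,0.0,0,0,0,64],
    [0,0,0,0,0,0,64],
    [0,0,0,0,0,0,64],
    [0,0,0,0,0,0,64],
    [0,0,-0.3,0,0,0,64],
    [0,0,-0.6,0,0,0,64],
    [0,0,-1,0,0,0,64],
  ],
)

```text
time: 22.6
tool_pos: [0.5543, -0.0768, 0.1497]
ee_rot: [-3.14, 0.006, 0.001]
wrist_force: [1.3, -0.4, -0.5]
width: 0.064
finger_force: 0.0
```

Call:
servo_tool(
  plan=[
    [0,-0.2,-0.3,0,0,0,0],
    [0,-0.6,-0.4,0,0,0,0],
    [0,-1,-0.4,0,0,0,0],
  ],
)

```text
time: 22.85
tool_pos: [0.5584, 0.0227, 0.1969]
ee_rot: [3.141, -0.01, -0.002]
wrist_force: [0.5, 0.5, -0.6]
width: 0.0476
finger_force: 0.0
```

Call:
servo_tool(
  plan=[
    [-0.1,-0.4,0,0,0,0,0],
    [-0.2,-0.7,0,0,0,0,0],
    [-0.3,-1,0,0,0,0,0],
  ],
)

```text
time: 23.1
tool_pos: [0.5253, 0.1245, 0.1917]
ee_rot: [-3.142, -0.001, 0.002]
wrist_force: [0.5, 0.2, 0.2]
width: 0.0275
finger_force: 0.0
```

Call:
servo_tool(
  plan=[
    [-0.2,-0.4,0,0,0,0,0],
    [-0.4,-0.7,0,0,0,0,0],
    [-0.6,-1,0,0,0,0,0],
  ],
)

```text
time: 23.35
tool_pos: [0.4645, 0.2244, 0.1915]
ee_rot: [-3.141, -0.0, 0.002]
wrist_force: [0.1, 0.5, 0.1]
width: 0.0072
finger_force: 0.0
```

Call:
servo_tool(
  plan=[
    [-0.1,-0.4,0,0,0,0,0],
    [-0.15,-0.7,0,0,0,0,0],
    [-0.15,-0.9,0,0,0,0,0],
    [-0.15,-0.9,0,0,0,0,0],
    [-0.15,-0.9,0,0,0,0,0],
  ],
)

```text
time: 23.77
tool_pos: [0.4503, 0.3133, 0.1913]
ee_rot: [3.141, 0.0, 0.004]
wrist_force: [-0.0, -0.5, -0.7]
width: 0.0003
finger_force: 0.0
```

```bash
python3 - <<'E'
from h import *
np.set_printoptions(precision=4,suppress=True)
o=robot.get_obs();print(o['time'],o['tool_pos'],o['width'])
snap('wrist','w5.png');D,si=snap('side','side5.png');snap('scene','scene5.png')
a=disc(si,*D,[.445,.335],.03,.03); print(a, atz(*D,*a[0],.03))
cv2.imwrite('pics/m5.png',np.hstack([cv2.resize(cv2.imread('pics/w5.png'),(400,300)),cv2.resize(cv2.imread('pics/scene5.png'),(400,300))]))
E
python3 nb.py w5.png .445 .332
```

```text
23.7667 [0.4503 0.3133 0.1913] 0.0003021355193682692
(array([294.1056, 275.6009]), array([285, 262,  19,  29, 426], dtype=int32)) [0.4442 0.3339 0.03  ]
(array([239.0909, 192.9607]), array([ 217,  166,   43,   49, 1474], dtype=int32)) top [0.4464 0.3298 0.055 ] centroid [0.4462 0.3293 0.052 ]
```

View pics/m5.png

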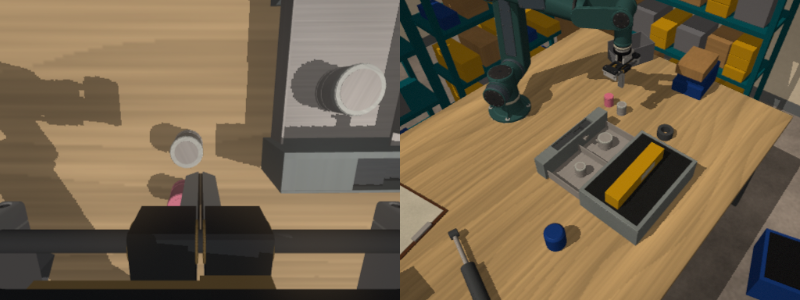

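Both placed tins stand upright. The last narrow tin is at (0.446, 0.330).

Call:
servo_tool(
  plan=[
    [-0.04,-0.17,0,0,0,0,0],
    [-0.04,-0.17,0.3,0,0,0,0],
    [-0.04,-0.17,0.6,0,0,0,0],
    [-0.04,-0.17,0.9,0,0,0,0],
    [-0.04,-0.17,1,0,0,0,0],
    [-0.04,-0.17,1,0,0,0,0],
  ],
)

```text
time: 24.42
tool_pos: [0.4449, 0.3273, 0.088]
ee_rot: [3.138, 0.006, -0.0]
wrist_force: [0.3, 0.6, 0.5]
width: 0.0009
finger_force: 0.0
```

Call:
servo_tool(
  plan=[
    [0,0,0.1,0,0,0,0],
    [0,0,0.2,0,0,0,0],
    [0,0,0.24,0,0,0,0],
    [0,0,0.28,0,0,0,0],
    [0,0,0.32,0,0,0,0],
    [0,0,0.35,0,0,0,0],
    [0,0,0.35,0,0,0,0],
    [0,0,0.35,0,0,0,0],
  ],
)

```text
time: 25.08
tool_pos: [0.4495, 0.3308, 0.0669]
ee_rot: [-3.138, -0.009, 0.002]
wrist_force: [-9.2, -7.2, 33.3]
width: 0.0004
finger_force: 16.7
```

Call:
servo_tool(
  plan=[
    [0,0,-0.1,0,0,0,75],
    [0,0,-0.3,0,0,0,75],
    [0,0,-0.3,0,0,0,75],
    [0,0,-0.3,0,0,0,75],
    [0,0,-0.3,0,0,0,75],
    [0,0,-0.3,0,0,0,75],
    [0,0,-0.3,0,0,0,75],
    [0,0,-0.3,0,0,0,75],
    [0,0,-0.3,0,0,0,75],
    [0,0,-0.3,0,0,0,75],
    [0,0,-0.3,0,0,0,75],
    [0,0,-0.3,0,0,0,75],
  ],
)

```text
time: 26.08
tool_pos: [0.4466, 0.3297, 0.0864]
ee_rot: [3.142, 0.0, 0.002]
wrist_force: [0.7, -0.2, 1.2]
width: 0.0742
finger_force: 0.0
```

Call:
servo_tool(
  plan=[
    [0,0,0.2,0,0,0,75],
    [0,0,0.4,0,0,0,75],
    [0,0,0.5,0,0,0,75],
    [0,0,0.5,0,0,0,75],
    [0,0,0.5,0,0,0,30],
    [0,0,0.5,0,0,0,30],
    [0,0,0.5,0,0,0,30],
    [0,0,0.5,0,0,0,30],
    [0,0,0.5,0,0,0,30],
    [0,0,0.5,0,0,0,30],
    [0,0,0.5,0,0,0,30],
    [0,0,0.5,0,0,0,30],
  ],
)

```text
time: 27.08
tool_pos: [0.4473, 0.3305, 0.0378]
ee_rot: [-3.14, -0.002, 0.002]
wrist_force: [-0.4, 1.2, 4.1]
width: 0.0456
finger_force: 30.0
```

Call:
servo_tool(
  plan=[
    [0,0,-0.25,0,0,0,30],
    [0,0,-0.5,0,0,0,30],
    [0,0,-0.75,0,0,0,30],
    [0,0,-1,0,0,0,30],
  ],
)

```text
time: 27.42
tool_pos: [0.4457, 0.3288, 0.1361]
ee_rot: [3.139, 0.003, 0.002]
wrist_force: [0.9, -0.2, -1.2]
width: 0.0456
finger_force: 30.0
```

Call:
servo_tool(
  plan=[
    [0.1,0.1,-0.3,0,0,0,30],
    [0.2,0.3,-0.6,0,0,0,30],
    [0.4,0.65,-0.7,0,0,0,30],
    [0.52,1,-0.7,0,0,0,30],
  ],
)

```text
time: 27.75
tool_pos: [0.501, 0.2293, 0.21]
ee_rot: [-3.141, -0.007, 0.004]
wrist_force: [0.1, -0.2, -0.7]
width: 0.0455
finger_force: 30.0
```

Call:
servo_tool(
  plan=[
    [0,0.35,0,0,0,0,30],
    [0,0.7,0,0,0,0,30],
    [0,1,0,0,0,0,30],
  ],
)

```text
time: 28.0
tool_pos: [0.4981, 0.1272, 0.2052]
ee_rot: [3.14, 0.003, 0.001]
wrist_force: [0.2, 0.8, -1.6]
width: 0.0461
finger_force: 30.0
```

Call:
servo_tool(
  plan=[
    [0,0.35,0,0,0,0,30],
    [0,0.7,0,0,0,0,30],
    [0,1,0,0,0,0,30],
  ],
)

```text
time: 28.25
tool_pos: [0.4979, 0.0273, 0.2053]
ee_rot: [3.14, 0.003, 0.001]
wrist_force: [0.2, 0.4, -1.1]
width: 0.0455
finger_force: 30.0
```

Call:
servo_tool(
  plan=[
    [0,0.35,0,0,0,0,30],
    [0,0.7,0,0,0,0,30],
    [0,1,0,0,0,0,30],
  ],
)

```text
time: 28.5
tool_pos: [0.498, -0.0725, 0.2053]
ee_rot: [3.141, 0.003, 0.001]
wrist_force: [0.5, -1.1, -0.7]
width: 0.0454
finger_force: 30.0
```

Call:
servo_tool(
  plan=[
    [0,0.3,0,0,0,0,30],
    [0,0.3,0,0,0,0,30],
    [0,0.3,0.25,0,0,0,30],
    [0,0.3,0.5,0,0,0,30],
    [0,0.3,0.75,0,0,0,30],
    [0,0.3,1,0,0,0,30],
    [0,0.3,1,0,0,0,30],
  ],
)

```text
time: 29.08
tool_pos: [0.4945, -0.0986, 0.0996]
ee_rot: [-3.138, 0.013, 0.002]
wrist_force: [-1.6, -0.2, -2.5]
width: 0.0452
finger_force: 30.0
```

Call:
servo_tool(
  plan=[
    [0,0,0.2,0,0,0,30],
    [0,0,0.4,0,0,0,30],
    [0,0,0.5,0,0,0,30],
    [0,0,0.54,0,0,0,30],
    [0,0,0.56,0,0,0,30],
    [0,0,0.56,0,0,0,30],
    [0,0,0.56,0,0,0,30],
  ],
)

```text
time: 29.67
tool_pos: [0.5002, -0.1004, 0.0518]
ee_rot: [3.141, -0.002, 0.002]
wrist_force: [0.0, 0.4, 1.1]
width: 0.0458
finger_force: 30.0
```

Call:
servo_tool(
  plan=[
    [0,0,0.0,0,0,0,64],
    [0,0,0,0,0,0,64],
    [0,0,0,0,0,0,64],
    [0,0,0,0,0,0,64],
    [0,0,-0.3,0,0,0,64],
    [0,0,-0.6,0,0,0,64],
    [0,0,-1,0,0,0,64],
  ],
)

```text
time: 30.25
tool_pos: [0.4974, -0.0997, 0.1489]
ee_rot: [-3.14, 0.006, 0.002]
wrist_force: [0.1, 0.5, -0.4]
width: 0.064
finger_force: 0.0
```

Call:
servo_tool(
  plan=[
    [0,-0.2,-0.4,0,0,0,0],
    [0,-0.6,-0.7,0,0,0,0],
    [0,-1,-0.7,0,0,0,0],
    [0,-1,-0.7,0,0,0,0],
    [0,-1,-0.7,0,0,0,0],
  ],
)

```text
time: 30.67
tool_pos: [0.4994, 0.0019, 0.2217]
ee_rot: [3.142, -0.002, 0.006]
wrist_force: [-0.3, -0.3, -1.6]
width: 0.0344
finger_force: 0.0
```

```bash
python3 - <<'E'
from h import *
np.set_printoptions(precision=4,suppress=True)
o=robot.get_obs();print(o['time'],o['tool_pos'],o['width'])
c,im=snap('wrist','w6.png');snap('scene','scene6.png')
cv2.imwrite('pics/m6.png',np.hstack([cv2.resize(cv2.imread('pics/w6.png'),(400,300)),cv2.resize(cv2.imread('pics/scene6.png'),(400,300))]))
for p in ([.53,.109],[.556,-.077],[.5,-.1]): print(disc(im,*c,p,.064,.023)[1], proj(*c,[*p,.064]))
E
```

```text
30.6667 [0.4994 0.0019 0.2217] 0.03435000559506065
[ 130  128   62   62 3822] [161.9906 159.0443]
[ 293  104   64   64 3873] [325.1488 136.8395]
[ 310  154   62   54 2784] [341.36   185.3057]
```

View pics/m6.png

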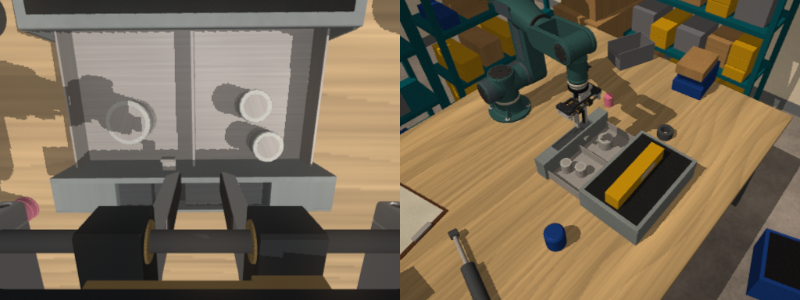

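All three tins stand upright: the wide one left at (162,160), the narrow ones right at (325,137) and (341,185) in full wrist pixels. No fourth tin is anywhere in view. Next I'll shut the drawer by pushing its front.

Call:
servo_tool(
  plan=[
    [-0.35,0,0,0,0,0,0],
    [-0.7,0,0,0,0,0,0],
    [-1,0,0,0,0,0,0],
  ],
)

```text
time: 31.02
tool_pos: [0.3971, -0.0017, 0.2184]
ee_rot: [3.141, 0.005, -0.001]
wrist_force: [-0.3, -0.2, 0.9]
width: 0.006
finger_force: 0.0
```

Call:
servo_tool(
  plan=[
    [-0.4,-0.14,0,0,0,0,0],
    [-0.65,-0.14,0,0,0,0,0],
    [-0.65,-0.14,0.1,0,0,0,0],
    [-0.65,-0.14,0.4,0,0,0,0],
    [-0.65,-0.14,0.7,0,0,0,0],
    [-0.65,-0.14,1,0,0,0,0],
    [-0.65,-0.14,1,0,0,0,0],
  ],
)

```text
time: 31.6
tool_pos: [0.3293, 0.0131, 0.113]
ee_rot: [-3.14, 0.015, -0.001]
wrist_force: [-1.1, 0.7, 0.1]
width: 0.0003
finger_force: 0.0
```

Call:
servo_tool(
  plan=[
    [0,0,0.3,0,0,0,0],
    [0,0,0.6,0,0,0,0],
    [0,0,0.6,0,0,0,0],
    [0.1,0,0.6,0,0,0,0],
    [0.2,0,0.6,0,0,0,0],
    [0.3,0,0.6,0,0,0,0],
    [0.4,0,0.6,0,0,0,0],
    [0.5,0,0.6,0,0,0,0],
    [0.6,0,0.6,0,0,0,0],
    [0.7,0,0.6,0,0,0,0],
    [0.75,0,0.6,0,0,0,0],
    [0.8,0,0.6,0,0,0,0],
  ],
)

```text
time: 32.6
tool_pos: [0.4147, 0.0133, 0.0613]
ee_rot: [3.141, 0.0, 0.001]
wrist_force: [-3.2, 0.0, 2.8]
width: 0.0004
finger_force: 1.5
```

Call:
servo_tool(
  plan=[
    [0.08,0,0,0,0,0,0],
    [0.16,0,0,0,0,0,0],
    [0.24,0,0,0,0,0,0],
    [0.32,0,0,0,0,0,0],
    [0.4,0,0,0,0,0,0],
    [0.48,0,0,0,0,0,0],
    [0.56,0,0,0,0,0,0],
    [0.64,0,0,0,0,0,0],
    [0.72,0,0,0,0,0,0],
    [0.8,0,0,0,0,0,0],
    [0.9,0,0,0,0,0,0],
    [1,0,0,0,0,0,0],
  ],
)

```text
time: 33.6
tool_pos: [0.5145, 0.0144, 0.0602]
ee_rot: [-3.141, 0.001, 0.002]
wrist_force: [-5.2, 2.7, 2.7]
width: 0.0002
finger_force: 2.2
```

Call:
servo_tool(
  plan=[
    [0.08,0,0,0,0,0,0],
    [0.16,0,0,0,0,0,0],
    [0.24,0,0,0,0,0,0],
    [0.32,0,0,0,0,0,0],
    [0.4,0,0,0,0,0,0],
    [0.48,0,0,0,0,0,0],
    [0.56,0,0,0,0,0,0],
    [0.62,0,0,0,0,0,0],
    [0.68,0,0,0,0,0,0],
    [0.72,0,0,0,0,0,0],
    [0.74,0,0,0,0,0,0],
    [0.74,0,0,0,0,0,0],
  ],
)

```text
time: 34.6
tool_pos: [0.5842, 0.0145, 0.0601]
ee_rot: [-3.141, 0.011, 0.002]
wrist_force: [-16.8, 2.9, 8.8]
width: 0.0001
finger_force: 8.0
```

Call:
servo_tool(
  plan=[
    [0.03,0,0,0,0,0,0],
    [0.05,0,0,0,0,0,0],
    [0.05,0,0,0,0,0,0],
    [0.05,0,0,0,0,0,0],
  ],
)

```text
time: 34.93
tool_pos: [0.5838, 0.0145, 0.0602]
ee_rot: [-3.141, 0.023, 0.003]
wrist_force: [-30.0, 3.2, 16.7]
width: 0.0003
finger_force: 15.5
```

Call:
servo_tool(
  plan=[
    [-0.2,0,0,0,0,0,0],
    [-0.5,0,0,0,0,0,0],
    [-0.9,0,0,0,0,0,0],
    [-0.9,0,-0.4,0,0,0,0],
    [-0.9,0,-0.8,0,0,0,0],
    [-0.9,0,-1,0,0,0,0],
    [-0.9,0,-1,0,0,0,0],
    [-0.9,0,-1,0,0,0,0],
  ],
)

```text
time: 35.6
tool_pos: [0.5056, 0.0129, 0.1631]
ee_rot: [3.14, -0.008, 0.001]
wrist_force: [-0.8, -0.1, -0.4]
width: 0.0006
finger_force: 0.0
```

```bash
python3 - <<'E'
from h import *
np.set_printoptions(precision=4,suppress=True)
o=robot.get_obs();print(o['time'],o['tool_pos'],o['wrist_force'])
for n in('wrist','scene','side'): snap(n,n+'7.png')
cv2.imwrite('pics/m7.png',np.hstack([cv2.resize(cv2.imread('pics/side7.png'),(400,300)),cv2.resize(cv2.imread('pics/scene7.png'),(400,300))]))
E
```

```text
35.6 [0.5056 0.0129 0.1631] [-0.8046 -0.0974 -0.4282]
```

View pics/m7.png

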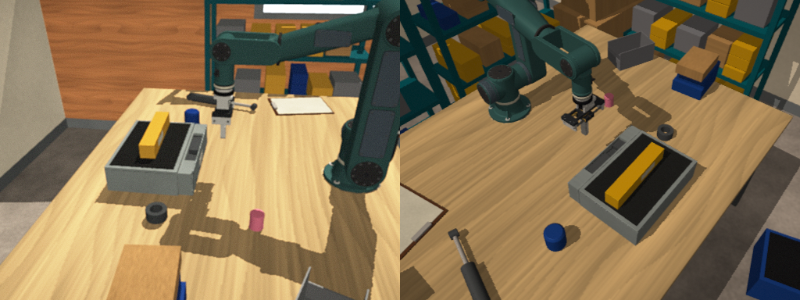

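The drawer looks shut and stays shut with nothing touching it. I'll check that against the starting picture before handing in.

```bash
python3 - <<'E'
from h import *
a=cv2.imread('pics/side0.png',0)[195:245,140:275];b=cv2.imread('pics/side7.png',0)[195:245,140:275]
D=cam('side');print('30mm px',proj(*D,[.59,.216,.05]),proj(*D,[.56,.216,.05]))
for r in (25,35): print(np.argmax(np.abs(np.diff(a[r,90:].astype(int))))+230,np.argmax(np.abs(np.diff(b[r,90:].astype(int))))+230)
print(cv2.phaseCorrelate(np.float32(a[:,80:]),np.float32(b[:,80:])))
E
```

```text
30mm px [246.10951512 237.85223744] [256.68564513 238.73598655]
254 254
252 252
((-0.0839149241876278, 0.21213641261691762), 0.5257477890650432)
```

The drawer front is within 0.1 px of its starting, caught position; a sprung-out drawer would show about 10 px.

```bash
python3 -c "
from bench import robot
print(robot.close_job())"
```

```text
the job is handed in; nothing more can be done
None
```

I pressed the lids home on all three tins I found and stood them upright in the drawer, one wide in the left bay and two narrow in the right; the drawer is shut and caught, and the job is handed in.

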